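Press a freshly glued pen box in the ratchet clamp

ROBOT

A 6-joint arm with a two-finger parallel gripper is mounted at the origin on the work surface. World frame = base frame: x ahead of the robot, y to its left, z up, the work surface at z = 0. Lengths are in mm, angles in rad, forces in N, time in s.
With the tool pointing down it reaches from about 350 to 875 mm from the base axis. Payload 4.2 kg.
Tool frame: the origin (TCP) lies on the centre line of the jaws, within the pads' length; the fingertips stand 19 mm ahead of it and the grasp point (between the pads) is the TCP (env.tip_reach is the distance from the TCP to the fingertips, in mm); z points along the fingers, y is the direction in which the jaws open and shut (so a half turn about z gives the same grasp; the last joint's range is limited). The gripper opens to 87 mm and grips with 3 to 60 N. Pads are 19 mm wide; open, the fingers measure 117 mm over their backs; the gripper's body (75 mm by 190 mm) begins 51 mm behind the grasp point.
Start: joints at [1.586, 0.385, 0.008, 0, -1.194, -0.259], TCP at [150.838, 606.504, 241.55] pointing down, gripper open.
Joint ranges: [-3.14, 3.14], [-1.21, 2.06], [-1.07, 1.41], [-3.16, 2.05], [-2.99, -0.16], [-3.1, 3.1]. Speed limits (rad/s): [2.79, 2.79, 3.14, 3.14, 3.14, 3.14].

INTERFACE

Orientations are given as a unit quaternion [x, y, z, w].
In Python, from cell import sensors, capture, camera_model, job, recognise, env gives the robot as it stands.
- The arm moves only by the tool move_arm, never from a script. Its argument "increments" is a list of rows, each a list of 7 numbers: the shift along the tool's x, y, z in mm, then the turn, a rotation vector about the tool's x, y, z in rad, then the closure, from 0 (fully open) to 1 (shut). A call has exactly 8 rows; each row is the pose to reach, as a shift and turn from the pose commanded when the call began, along the tool's axes at that moment; what a row does not reach only later rows make up. A row lasts 1/8 s, in which the tool goes at most 62.5 mm and 10.7 degrees, less where a joint would pass 70% of its speed; a pose out of reach is approached as far as the arm can. A call with a gripper value outside its range is refused whole. The fingers move at their own pace and stop on an object; "grip_force" is the grip in N (left out, the last holds). Time passes only in rows, so rows that repeat a pose let the fingers close, or fill a call up. It gives the time, the measured TCP pose, the force and the opening at its end, in the units of the state.
- sensors.get_obs(): the state, without advancing time (a new reading comes with each control period).
- capture(name): name is "scene" or "top" or "wrist"; returns (picture, depth): 480x640x3 uint8, red, green, blue; 480x640 float32, mm along the optical axis (not along the pixel's ray), 0 where there is no reading.
- camera_model(name): a dict with "fov_y" (degrees; the focal length in pixels is half the picture's height over the tangent of half this angle, whatever the lens; pixels are square), "cx", "cy" (the principal point, pixels), "rvec" (rotation vector, rad) and "tvec" (3), from world to camera coordinates, as OpenCV has them; the wrist camera has in their place "mount" (4x4, takes a point from camera to tool coordinates, whose origin is the TCP and whose axes are the flange's). Camera axes: x right, y down, z forward; pixel columns grow to the right and rows downward; lengths in mm; the calibration is good to about 2 mm. A picture is of the moment at which its call begins: read the wrist's pose just before it. camera_model takes no time and is no camera call.
- job.sign_off(): hands the job in, once; it reports no verdict.
Trained networks look in the newest picture that a camera, given by its name, has taken for a name from the list of things; names that differ only in an ending like _2 or _b are one class to them, and where a whole thing is asked for, a point or a joint stands for the part that bears it (a point fixed in the world has none). Each returns a list of dicts, best first, with "score" (0 to 1); they miss things now and then, are a little off and sometimes report something else, mostly with a low value. They report only what shows in the picture. A call takes as long as a camera call.
- recognise(camera, name): "pixel" ([row, column] in pixels, amid what is visible of it).
The state is a dict: "clock": time; "joint_positions": joint angles; "joint_velocities": joint speeds; "joint_torque": joint torques, N m; "position": TCP position; "tool_rot": TCP orientation; "wrist_force": force on the tool from outside, world axes, zero at the start; "ft_torque": the same for the moment, N m; "gripper_width": finger opening in mm.
Only numpy, scipy, OpenCV 4.12 (cv2) and the standard library are available. Lean on these libraries where they do the work, as an engineer would, in place of code of your own. Each camera call takes 0.05 s, during which the arm holds its last target. There are 200 camera calls.

TASK

Stand the small square-cornered wooden pen box in the pocket of the ratchet clamp, open end up, and let go of it. Then pump the clamp's trigger, letting it spring back between strokes, until the jaw's sprung plate presses the box with its spring about half way in: never press it to the bottom, that would crush the box, and move the jaw only with the trigger. The clamp has no lock, so finish while holding the trigger squeezed with the box pressed, and leave the other things on the counter where they are.

Things in the scene. Friction and masses are not known exactly. Their poses are not given: they have to be found in the camera images.
- pen_box: Hollow box of light wood, 46 mm along its x, 40 mm along its y, 70 mm high, about 110 g, 3 mm walls, closed bottom, open top with one partition inside; stands on the counter open end up. Origin: centre of its underside; z points up out of the open end. Turned by half a turn it is the same.
- clamp: Bolted-down clamp, aluminium base 110 mm (x) by 285 mm (y, -185 to +100), 10 mm thick. Origin on the counter, z up; the jaw closes along -y. Fixed jaw: dark steel upright, 40 mm wide, face at y = -152 mm, top 74 mm high. Black housing: y -20 to 75 mm, 40 mm wide, top 105 mm high, the toothed bar (50 mm high) sticks out behind it up to 60 mm. Nothing between trigger and fixed jaw is above 105 mm.
- fixed_grip (a point): Top centre of the black fixed upright grip behind the trigger, 185 mm above the counter, at y = 56 mm of the clamp; the grip is 28 mm (x) by 20 mm (y).
- pocket (a point): Centre of the pocket's floor, 10 mm above the counter, at y = -130 mm of the clamp, axes as the clamp's. The pocket is 50 mm along x and 44 mm along y: the box fits with its x along the clamp's x, 2 mm play on each side. Side rails and the lip towards the jaw are 8 mm high.
- trigger_lever: Grey upright trigger lever, 24 mm wide (x), 10 mm thick, on a pivot in the housing at y = 20 mm of the clamp, 105 mm above the counter, ending 80 mm from the pivot. Origin on the pivot, z along the lever. Released it leans 0.25 rad towards the jaw; squeezed it leans 0.25 rad towards the fixed grip.
- trigger_push (a point): Point on the trigger's front face (the one towards the jaw), on its centre line, 61 mm from the pivot: push here towards the clamp's +y, or squeeze trigger and fixed grip together (66 mm over both when released, 36 mm when squeezed). It moves 30 mm in a full stroke.
- trigger (a joint): Trigger angle, 0 released to 0.5 rad squeezed. A spring returns it: 2 to 4 N at the push point; another 2 N moves the free jaw, and each newton more gives about 1.6 N at the plate.
- jaw: Moving jaw: steel toothed bar with a dark steel head. Origin: the clamp's origin when jaw_slide is 0.
- jaw_slide (a joint): Travel of the jaw towards the fixed jaw, 0 to 0.075 m; starts at 0 to 0.02. A full trigger stroke drives it 8 to 18 mm, mostly 16: up to 9 mm is lost before the 8 mm teeth catch. It stays (3 N friction) when the trigger goes back, though it keeps no pressure: letting go drops the plate's force below 3 N. It cannot be taken back.
- plate: Black rubber plate 36 mm wide, 6 mm thick, 46 mm high on the front of the jaw's head, centre 52 mm above the counter; origin at its centre, so its front face is 3 mm further along the clamp's -y. With jaw_slide and plate_spring 0 the origin is at y = -54 mm of the clamp; the front face is 35 to 55 mm from a seated box at the start.
- plate_spring (a joint): How far the plate is pushed back on its spring: 0 free, 0.014 m bottomed; 1.5 N per mm.
- pencil_cup: Round dark steel cup, 68 mm across, 90 mm high; leave it. Origin: centre of its underside.
- glue_bottle: White bottle, 48 mm across, 125 mm high; leave it. Origin: centre of its underside.
- stapler: Black stapler, 140 mm long, 48 mm high; leave it. Origin: centre of its underside.
- tape_roll: Cardboard-coloured roll lying flat, 72 mm across, 24 mm high; leave it. Origin: centre of its underside.
- tape_dispenser: Black desk tape dispenser, 150 mm long, 88 mm high; leave it. Origin: centre of its underside.
- staple_carton: Small carton 45 x 85 x 35 mm; leave it. Origin: centre of its underside.
- eraser: White eraser 22 x 55 x 13 mm; leave it. Origin: centre of its underside.

How it is judged (in metres and radians):
On the way, in this order (a step that is already met when the one before it is completed fails the run):
1. the pen box stands in the pocket, open end up, released (x of pen_box in the frame of pocket between -0.005 and 0.005 m and y of pen_box in the frame of pocket between -0.005 and 0.005 m and z of pen_box in the frame of pocket between -0.003 and 0.003 m and angle between pen_box's own z axis and vertical below 0.1 rad and angle between the x axis of pen_box and the x axis of clamp, either way round below 0.15 rad and contact force between each of the fingers, the arm and pen_box below 0.2 N), for 0.2 s.
2. the jaw's plate touches the pen box (all of step 1 and contact force between plate and pen_box above 1 N), for 0.1 s.
At the end, for the whole second after the job is handed in: Pen box open end up (0.1 rad) on the pocket floor, within 5 mm of its centre and 0.15 rad of square, untouched by the robot; fingers hold the trigger squeezed (over 0.03 rad, 1 N); the plate presses the box with 4 to 18 N, spring 4 to 10.5 mm in, jaw still (all of step 1 and contact force between plate and pen_box between 4 and 18 N and value of joint plate_spring between 0.004 and 0.0105 m and value of joint trigger above 0.03 rad and contact force between the fingers and trigger_lever above 1 N and linear speed of jaw below 0.01 m/s); the arm keeps its last pose, push and grip.
It fails at once if the plate's spring is pressed to the bottom (over 12.5 mm): the box is crushed (value of joint plate_spring above 0.0125 m or contact force between plate and pen_box above 30 N).
It fails at once if the jaw is pushed by the robot itself instead of by the trigger (contact force between any of the fingers, the arm and jaw above 2 N).
It fails at once if another thing on the counter is moved by more than 30 mm (distance of any of pencil_cup, glue_bottle, stapler, tape_roll, tape_dispenser, staple_carton, eraser from where it was at the start of the episode above 0.03 m).
It also fails if it takes over 58 s, if anything falls off the work surface, if the arm or the gripper's body presses on something with over 40 N, if the wrist force passes 120 N, or if a joint passes its speed limit or range.

## Working session

There is one attempt and no reset: what is moved stays moved. The work goes in short steps, Python scripts to look and compute and a tool call to move; the robot and the scene stay as the last step left them, time stands still between calls to the robot, and variables do not carry over. Pictures are saved under pics/ and viewed, about 8 in all and at most 12, crops included, and the job is handed in when it is done.

Besides the shell and the picture viewer there is one more tool, called after "Request:" as name(argument=value, ...) on one line, values as JSON. move_arm: Moves the arm, as the interface text tells. Its arguments: {"type":"object","properties":{"increments":{"type":"array","items":{"type":"array","items":{"type":"number"}}},"grip_force":{"type":"number"}},"required":["increments"]}

```bash
mkdir -p pics; ls; cat > h.py <<'E'
import numpy as np, cv2
from scipy.spatial.transform import Rotation as R
from cell import sensors, capture, camera_model, job, recognise, env
def pose():
    o=sensors.get_obs(); T=np.eye(4); T[:3,:3]=R.from_quat(o["tool_rot"]).as_matrix(); T[:3,3]=o["position"]; return T
def cam(name):
    m=camera_model(name); f=240/np.tan(np.radians(m["fov_y"])/2)
    if "mount" in m: C=pose()@np.array(m["mount"])
    else:
        C=np.eye(4); r=R.from_rotvec(np.ravel(m["rvec"])).as_matrix(); C[:3,:3]=r.T; C[:3,3]=-r.T@np.ravel(m["tvec"])
    return f,m["cx"],m["cy"],C
def shot(name,png=None):
    c=cam(name); p,d=capture(name)
    if png: cv2.imwrite(png,p[:,:,::-1])
    return p,d,c
def pts(d,c):
    f,cx,cy,C=c; v,u=np.mgrid[:480,:640]
    P=np.stack([(u-cx)/f*d,(v-cy)/f*d,d],-1)@C[:3,:3].T+C[:3,3]; P[d==0]=np.nan; return P
def proj(w,c):
    f,cx,cy,C=c; q=(np.asarray(w)-C[:3,3])@C[:3,:3]; return q[...,0]/q[...,2]*f+cx, q[...,1]/q[...,2]*f+cy
E
python3 - <<'E'
from h import *
for n in("scene","top"):
    p,d,c=shot(n,f"pics/{n}0.png"); P=pts(d,c); np.savez(f"{n}0.npz",P=P,p=p)
    print(n,c[3][:3,3],c[3][:3,2])
    for t in("pen_box","clamp","fixed_grip","trigger_lever","plate","pencil_cup","glue_bottle","stapler","tape_roll","tape_dispenser","staple_carton","eraser"):
        for r in recognise(n,t)[:1]:
            a,b=map(int,r["pixel"]); print(t,r["pixel"],round(r["score"],2),P[a,b].round())
print(sensors.get_obs())
E
```

```text
pics
scene [1288.44563252  675.76266203 1001.90620235] [-0.52877221 -0.52227039 -0.66905425]
pen_box [329.6, 444.6] 0.7 [567. 319.  66.]
fixed_grip [238.6, 337.1] 0.7 [520. -23.  77.]
trigger_lever [354.4, 310.9] 0.74 [792. 154.  50.]
plate [236.1, 326.8] 0.67 [512. -67.  52.]
pencil_cup [352.2, 400.1] 0.89 [652. 275.  31.]
glue_bottle [169.3, 236.1] 0.83 [ 500. -419.   79.]
stapler [205.0, 208.4] 0.89 [ 631. -384.   47.]
tape_roll [314.2, 245.4] 0.55 [787. -60.  -2.]
tape_dispenser [353.9, 308.5] 0.69 [793. 149.  49.]
staple_carton [278.5, 209.4] 0.71 [ 789. -181.   31.]
eraser [401.1, 476.9] 0.64 [631. 446.  11.]
top [ 403.80060915   16.81686772 1330.50056823] [ 0.16739688 -0.01510452 -0.98577388]
pen_box [263.0, 219.4] 0.76 [548. 307.  26.]
clamp [279.8, 350.5] 0.91 [506. -70.  71.]
fixed_grip [280.2, 346.5] 0.6 [504. -60.  54.]
pencil_cup [219.6, 221.5] 0.77 [682. 313.   7.]
glue_bottle [284.1, 476.5] 0.77 [ 498. -418.   87.]
stapler [241.7, 460.1] 0.84 [ 624. -390.   48.]
tape_roll [194.9, 345.9] 0.51 [769. -57.   2.]
tape_dispenser [186.5, 280.1] 0.89 [778. 138.  42.]
staple_carton [191.9, 394.3] 0.8 [ 772. -200.   39.]
eraser [238.9, 173.8] 0.71 [620. 449.  12.]
{'clock': 1.3, 'joint_positions': array([ 1.58558570e+00,  3.84748707e-01,  7.93685567e-03,  4.53356572e-06,
       -1.19403520e+00, -2.58571734e-01]), 'joint_velocities': array([-0.00327585,  0.00067295, -0.00167731,  0.00105529,  0.00108494,
        0.00015831]), 'joint_torque': array([-6.74667190e-04, -3.90465474e+01,  1.87615210e+01,  4.22439471e+00,
        1.53945596e-02, -2.55864654e-05]), 'position': array([150.84809922, 606.51221888, 241.5357758 ]), 'tool_rot': array([ 9.92580564e-01, -1.21588744e-01,  5.54373545e-06,  2.48376318e-05]), 'wrist_force': array([0.23577547, 0.78603479, 0.2761811 ]), 'ft_torque': array([-0.01787352, -0.00319402,  0.01877828]), 'gripper_width': 86.99620052559239}
```

```bash
python3 - <<'E'
import cv2,numpy as np
a=cv2.imread("pics/scene0.png")[140:420,170:520]; b=cv2.imread("pics/top0.png")[150:350,150:500]
a=cv2.resize(a,None,fx=1.6,fy=1.6,interpolation=2)
b=cv2.resize(b,None,fx=2.2,fy=2.2,interpolation=2)
cv2.imwrite("pics/a.png",a); cv2.imwrite("pics/b.png",b)
P=np.load("top0.npz")["P"].reshape(-1,3); P=P[~np.isnan(P).any(1)]
def s(lo,hi,z0,z1):
    m=((P>[*lo,z0])&(P<[*hi,z1])).all(1); Q=P[m][:,:2].astype(np.float32); print(len(Q),cv2.minAreaRect(Q),Q.mean(0))
s((490,250),(610,370),55,85)
s((350,-220),(640,80),6,14)
for z in((90,115),(150,200),(60,80)): s((350,-220),(640,80),*z)
E
```

```text
134 ((548.4830322265625, 307.88592529296875), (46.3337287902832, 41.33393478393555), 12.562708854675293) [548.8861  307.78293]
2244 ((496.8480529785156, -72.91671752929688), (285.4972839355469, 293.8235168457031), 0.39391836524009705) [502.51053 -73.49507]
263 ((505.63543701171875, 0.3620414733886719), (93.36093139648438, 40.93708801269531), 89.89689636230469) [503.31766     4.7818775]
149 ((505.3877868652344, 4.033510208129883), (25.675439834594727, 66.68777465820312), 1.014993667602539) [504.48984    6.662321]
207 ((502.52294921875, -73.4486083984375), (240.07162475585938, 36.44517135620117), 89.24658966064453) [ 501.35242 -111.30122]
```

View pics/a.png

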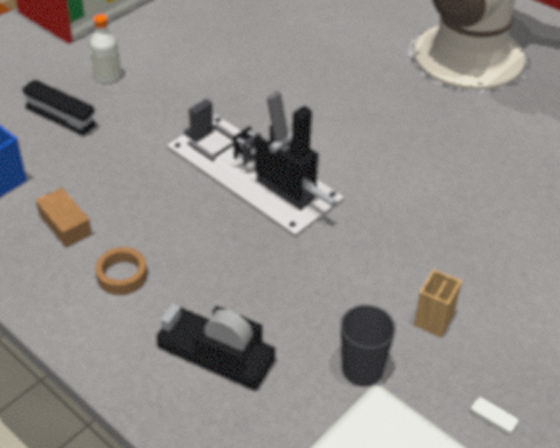

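View pics/b.png

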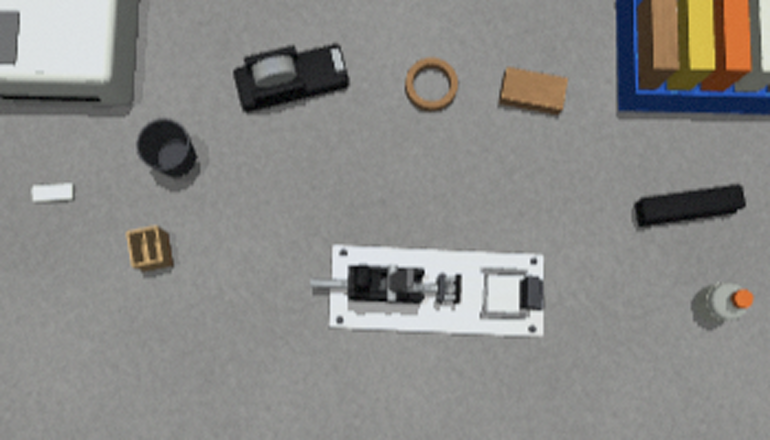

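The scene view (crop a) shows the pen box at about (438,305), with the pencil cup beside it. The clamp is in the middle, with its fixed jaw towards -y (world). In the top view (crop b) the box is at (150,247) and the clamp's white base spans (330–543, 245–335).

```bash
cat > m.py <<'E'
from h import *
def inc(xyz,yaw_y,tilt=0):
    """tool z down, tool y along world angle yaw_y; tilt about world dir of tool y"""
    y=np.array([np.cos(yaw_y),np.sin(yaw_y),0]); z=np.array([0,0,-1.]); x=np.cross(y,z)
    G=R.from_rotvec(y*tilt).as_matrix()@np.stack([x,y,z],1); T=pose()
    print("shift",(T[:3,:3].T@(np.array(xyz)-T[:3,3])).round(1),"rot",R.from_matrix(T[:3,:3].T@G).as_rotvec().round(4))
E
python3 - <<'E'
from m import *
print(np.array(camera_model("wrist")["mount"]).round(3), camera_model("wrist")["fov_y"])
for n in("top","scene"):
    z=np.load(n+"0.npz"); p,P=z["p"].astype(int),z["P"]
    f,cx,cy,C=cam(n)
    m=(p.min(2)>165)&(p.max(2)-p.min(2)<30)&(np.abs(P[...,0]-500)<100)&(np.abs(P[...,1]+75)<190)
    v,u=np.nonzero(m); r=np.stack([(u-cx)/f,(v-cy)/f,np.ones(len(u))],1)@C[:3,:3].T
    Q=C[:3,3]+r*((10-C[2,3])/r[:,2])[:,None]
    print(n,len(Q),cv2.minAreaRect(Q[:,:2].astype(np.float32)))
inc([548,308,200],0.219-np.pi)
E
```

```text
[[ 0.00000e+00 -9.56000e-01 -2.95000e-01  8.08280e+01]
 [ 1.00000e+00  0.00000e+00 -1.00000e-03 -2.56000e-01]
 [ 1.00000e-03 -2.95000e-01  9.56000e-01 -1.43196e+02]
 [ 0.00000e+00  0.00000e+00  0.00000e+00  1.00000e+00]] 61.753802003511204
top 2328 ((503.0456237792969, -57.4039306640625), (305.80487060546875, 110.91810607910156), 88.60321807861328)
scene 1701 ((494.16168212890625, -72.39152526855469), (288.22039794921875, 127.29471588134766), 88.63878631591797)
shift [457.5 193.8  41.6] rot [ 0.    -0.     1.108]
```

Request:
move_arm(increments=[[60,25,5,0,0,0.14,0],[120,50,10,0,0,0.28,0],[180,75,15,0,0,0.42,0],[240,100,20,0,0,0.56,0],[300,125,25,0,0,0.7,0],[360,150,30,0,0,0.84,0],[410,175,36,0,0,0.98,0],[457.5,194,42,0,0,1.108,0]])

```text
clock: 2.3
position: [549.5, 306.4, 199.7]
tool_rot: [0.779, -0.627, 0.0, -0.0]
wrist_force: [0.4, 0.8, -0.4]
gripper_width: 87.2
```

```bash
python3 - <<'E'
from m import *
p,d,c=shot("wrist","pics/w1.png"); P=pts(d,c); np.savez("w1.npz",P=P,p=p)
print(pose().round(3))
for r in recognise("wrist","pen_box")[:2]: print(r)
Q=P.reshape(-1,3); Q=Q[~np.isnan(Q).any(1)]
m=(np.abs(Q[:,:2]-[548,308])<50).all(1)&(Q[:,2]>62)&(Q[:,2]<85)
q=Q[m]; print(len(q),np.median(q[:,2]),np.percentile(q[:,2],[5,95]),cv2.minAreaRect(q[:,:2].astype(np.float32)))
g=Q[(np.abs(Q[:,:2]-[548,308])<120).all(1)]; print("counter",np.median(g[np.abs(g[:,2])<12][:,2]))
inc([548.5,307.9,52],0.219-np.pi)
E
```

```text
[[ 2.04000e-01 -9.79000e-01  0.00000e+00  5.53766e+02]
 [-9.79000e-01 -2.04000e-01 -2.00000e-03  3.01871e+02]
 [ 2.00000e-03  0.00000e+00 -1.00000e+00  1.98086e+02]
 [ 0.00000e+00  0.00000e+00  0.00000e+00  1.00000e+00]]
{'pixel': [221.4, 324.0], 'score': 0.75}
1329 69.78798358364685 [63.62379288 71.15731173] ((544.869873046875, 307.5185241699219), (46.032562255859375, 40.51189041137695), 12.76727294921875)
counter 0.22357488578256834
shift [ -4.9   1.7 146. ] rot [ 0.0014 -0.0016 -0.0084]
```

View pics/w1.png

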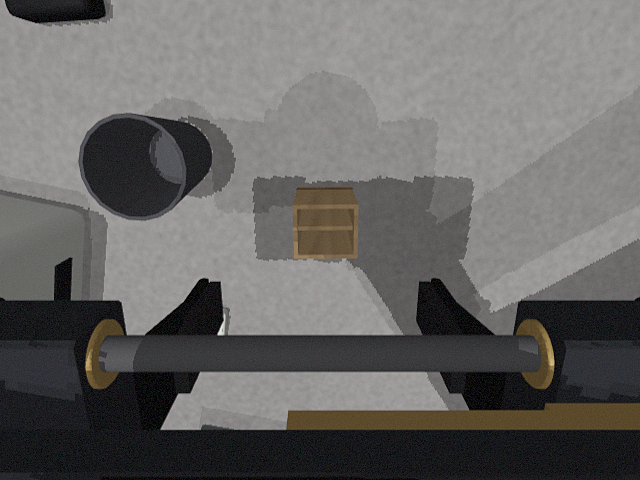

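The wrist view shows the box at rows 188–260, columns 293–358, midway between the fingers (columns about 220 and 420). The cup at (165,145) is clear. The arm was still settling, so I'll go lower, hold and measure once more.

Request:
move_arm(increments=[[0,0,25,0,0,0,0],[0,0,50,0,0,0,0],[0,0,70,0,0,0,0],[0,0,80,0,0,0,0],[0,0,80,0,0,0,0],[0,0,80,0,0,0,0],[0,0,80,0,0,0,0],[0,0,80,0,0,0,0]])

```text
clock: 3.4
position: [548.2, 308.0, 120.2]
tool_rot: [0.78, -0.626, 0.0, -0.001]
wrist_force: [-0.0, -0.5, 0.3]
gripper_width: 87.2
```

```bash
python3 - <<'E'
from m import *
p,d,c=shot("wrist"); P=pts(d,c)
Q=P.reshape(-1,3); Q=Q[~np.isnan(Q).any(1)]
m=(np.abs(Q[:,:2]-[548,308])<50).all(1)&(Q[:,2]>64)&(Q[:,2]<76)
q=Q[m]; r=cv2.minAreaRect(q[:,:2].astype(np.float32));print(len(q),np.median(q[:,2]),r)
print(pose().round(3)[:3,3])
inc([*r[0],52],np.radians(r[2])-np.pi)
E
```

```text
2482 69.85329230469809 ((544.88720703125, 307.44818115234375), (46.13818359375, 40.93516540527344), 12.897847175598145)
[548.121 307.941 120.043]
shift [-0.2  3.3 68. ] rot [-0.0007  0.0004 -0.006 ]
```

Request:
move_arm(increments=[[0,3,20,0,0,-0.006,0],[0,3,45,0,0,-0.006,0],[0,3,62,0,0,-0.006,0],[0,3,68,0,0,-0.006,0],[0,3,68,0,0,-0.006,0],[0,3,68,0,0,-0.006,0.7],[0,3,68,0,0,-0.006,0.7],[0,3,68,0,0,-0.006,0.7]], grip_force=15)

```text
clock: 4.45
position: [545.2, 307.3, 52.1]
tool_rot: [0.782, -0.623, 0.0, -0.0]
wrist_force: [-0.6, -0.5, 0.2]
gripper_width: 64.5
```

```bash
python3 - <<'E'
from m import *
o=sensors.get_obs(); print(o["position"],o["gripper_width"],o["wrist_force"])
E
```

```text
[545.23319267 307.31562363  52.08933252] 64.53754722234927 [-0.59328513 -0.47349974  0.16079442]
```

Request:
move_arm(increments=[[0,0,0,0,0,0,0.7],[0,0,0,0,0,0,0.7],[0,0,0,0,0,0,0.7],[0,0,0,0,0,0,0.7],[0,0,-20,0,0,0,0.7],[0,0,-50,0,0,0,0.7],[0,0,-90,0,0,0,0.7],[0,0,-128,0,0,0,0.7]])

```text
clock: 5.45
position: [544.7, 306.9, 180.3]
tool_rot: [0.782, -0.623, -0.0, 0.0]
wrist_force: [0.9, -0.5, -1.4]
gripper_width: 45.9
```

Request:
move_arm(increments=[[20,5,-35,0,0,0,0.7],[65,20,-70,0,0,0.04,0.7],[120,40,-100,0,0,0.09,0.7],[180,60,-105,0,0,0.13,0.7],[240,80,-105,0,0,0.17,0.7],[300,100,-105,0,0,0.21,0.7],[350,120,-105,0,0,0.249,0.7],[378,129.5,-105,0,0,0.249,0.7]])

```text
clock: 6.45
position: [501.8, -92.6, 284.3]
tool_rot: [-0.698, 0.717, 0.0, -0.0]
wrist_force: [0.7, -0.3, -0.8]
gripper_width: 45.7
```

Request:
move_arm(increments=[[0,0,0,0,0,0,0.7],[0,0,0,0,0,0,0.7],[0,0,0,0,0,0,0.7],[0,0,0,0,0,0,0.7],[0,0,0,0,0,0,0.7],[0,0,0,0,0,0,0.7],[0,0,0,0,0,0,0.7],[0,0,0,0,0,0,0.7]])

```text
clock: 7.45
position: [503.2, -90.2, 284.6]
tool_rot: [-0.699, 0.716, 0.0, 0.0]
wrist_force: [0.0, -0.5, -0.5]
gripper_width: 45.7
```

```bash
python3 - <<'E'
from m import *
p,d,c=shot("wrist","pics/w2.png"); P=pts(d,c); np.savez("w2.npz",P=P,p=p); np.save("w2c.npy",np.array([*c[:3],*c[3].ravel()]))
print(pose().round(3))
Q=P.reshape(-1,3); ok=~np.isnan(Q).any(1); Q=Q[ok]
m=(Q[:,1]<-165)&(Q[:,1]>-230)&(Q[:,2]>66)&(Q[:,2]<80)&(abs(Q[:,0]-502)<60); q=Q[m]
print("fixedjaw",np.median(q[:,2]),cv2.minAreaRect(q[:,:2].astype(np.float32)))
m=(Q[:,2]>14)&(Q[:,2]<22)&(abs(Q[:,0]-502)<45)&(Q[:,1]<-110)&(Q[:,1]>-200); q=Q[m]
print("rails",np.median(q[:,2]),cv2.minAreaRect(q[:,:2].astype(np.float32)))
E
```

```text
[[-2.40000e-02 -1.00000e+00  0.00000e+00  5.03155e+02]
 [-1.00000e+00  2.40000e-02 -0.00000e+00 -9.02450e+01]
 [ 0.00000e+00 -0.00000e+00 -1.00000e+00  2.84561e+02]
 [ 0.00000e+00  0.00000e+00  0.00000e+00  1.00000e+00]]
fixedjaw 74.02598924952719 ((496.99981689453125, -187.595703125), (15.854776382446289, 39.35921096801758), 88.62205505371094)
rails 18.048259108157822 ((505.173095703125, -163.58306884765625), (72.79364013671875, 80.36015319824219), 89.49121856689453)
```

View pics/w2.png

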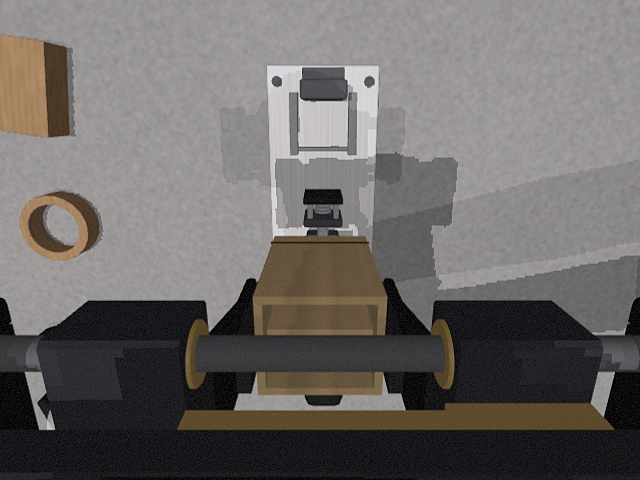

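The view shows the pocket at rows 92–153, columns 290–356, with the fixed jaw at (85,324) and the jaw plate at (196,322). The held box's lower front edge is at row 238, columns 272–368. I'll refine from these pixels: box and pocket in the same camera.

```bash
python3 - <<'E'
from m import *
a=np.load("w2c.npy"); f,cx,cy=a[:3]; C=a[3:].reshape(4,4); z=np.load("w2.npz"); p,P=z["p"].astype(int),z["P"]; g=p.mean(2)
def w(u,v,zz):
    r=np.array([(u-cx)/f,(v-cy)/f,1])@C[:3,:3].T; return (C[:3,3]+r*(zz-C[2,3])/r[2])
for v in(110,120,130,140): 
    print(v,[int(x) for x in g[v,262:386]])
for u in(310,324,338): print(u,[int(x) for x in g[92:200,u]])
print("boxrow",[(v,p[v,320].tolist(),P[v,320,2].round()) for v in range(232,248,2)])
for v in(238,240,242): 
    b=np.nonzero((p[v,:,0]-p[v,:,2])>25)[0]; b=b[(b>240)&(b<400)]; print(v,b.min(),b.max())
Q=P.reshape(-1,3); ok=~np.isnan(Q).any(1); q=Q[ok]
m=(q[:,2]>297)&(q[:,2]<309)&(abs(q[:,0]-500)<30)&(abs(q[:,1]+90)<35); r=q[m]; print(len(r),np.median(r[:,2]),cv2.minAreaRect(r[:,:2].astype(np.float32)))
for uv in((272,240),(368,240)): print(w(*uv,232.6))
np.set_printoptions(suppress=True)
for u,v,zz in((290,130,18),(299,130,18),(347,130,18),(356,130,18),(324,153,18),(324,146,18)): print(u,v,w(u,v,zz).round(1))
E
```

```text
110 [141, 142, 143, 141, 138, 140, 180, 200, 201, 203, 205, 200, 201, 202, 205, 203, 199, 202, 200, 200, 204, 203, 201, 204, 203, 206, 203, 141, 115, 124, 121, 120, 123, 121, 118, 49, 154, 214, 201, 204, 203, 198, 199, 196, 194, 197, 194, 198, 199, 198, 197, 198, 200, 197, 197, 198, 202, 199, 193, 195, 195, 196, 197, 199, 197, 194, 189, 199, 196, 193, 194, 194, 196, 195, 195, 194, 194, 192, 195, 193, 197, 195, 194, 195, 200, 205, 75, 114, 122, 120, 131, 127, 127, 119, 118, 206, 196, 217, 212, 213, 216, 215, 216, 212, 212, 214, 213, 215, 213, 212, 213, 210, 214, 215, 211, 180, 137, 138, 139, 134, 138, 140, 137, 137]
120 [136, 137, 140, 138, 144, 139, 139, 195, 202, 202, 205, 204, 201, 200, 202, 204, 198, 199, 198, 201, 204, 204, 199, 203, 204, 201, 204, 134, 113, 118, 123, 120, 126, 124, 123, 73, 142, 143, 211, 206, 203, 198, 194, 196, 195, 196, 200, 198, 198, 198, 198, 198, 198, 196, 195, 199, 200, 197, 195, 193, 194, 198, 197, 197, 195, 192, 187, 200, 198, 196, 194, 194, 196, 198, 197, 194, 195, 195, 194, 194, 197, 194, 193, 196, 198, 208, 49, 127, 121, 120, 118, 118, 114, 113, 113,
[... 3024 characters left out ...]
24], np.float64(56.0)), (236, [103, 86, 67], np.float64(233.0)), (238, [95, 77, 53], np.float64(236.0)), (240, [104, 87, 65], np.float64(238.0)), (242, [46, 20, 17], np.float64(245.0)), (244, [101, 82, 61], np.float64(247.0)), (246, [101, 86, 58], np.float64(248.0))]
238 274 365
240 273 366
242 272 367
5665 302.5975418112139 ((500.2684631347656, -90.05913543701172), (41.5059700012207, 59.94765853881836), 88.42389678955078)
[ 526.62936721 -108.08198706  232.6       ]
[ 477.56391254 -106.90908157  232.6       ]
290 130 [ 530.3 -152.8   18. ]
299 130 [ 521.4 -152.6   18. ]
347 130 [ 474.  -151.4   18. ]
356 130 [ 465.1 -151.2   18. ]
324 153 [ 497.2 -129.6   18. ]
324 146 [ 497.  -136.5   18. ]
```

Request:
move_arm(increments=[[30,1,20,0,0,0,0.7],[60,2,50,0,0,0,0.7],[67,2.2,90,0,0,0,0.7],[67,2.2,125,0,0,0,0.7],[67,2.2,142,0,0,0,0.7],[67,2.2,148,0,0,0,0.7],[67,2.2,148,0,0,0,0.7],[67,2.2,148,0,0,0,0.7]])

```text
clock: 8.5
position: [500.1, -157.2, 137.6]
tool_rot: [-0.699, 0.715, -0.001, 0.001]
wrist_force: [0.1, -0.1, -0.4]
gripper_width: 45.5
```

```bash
python3 - <<'E'
from m import *
p,d,c=shot("wrist"); P=pts(d,c); np.savez("w3.npz",P=P,p=p); print(pose()[:3,3].round(2))
cv2.imwrite("pics/w3.png",cv2.resize(p[100:360,200:440,::-1],None,fx=3,fy=3,interpolation=cv2.INTER_NEAREST)[:600*2:1][:600])
Q=P.reshape(-1,3); q=Q[~np.isnan(Q).any(1)]
m=(q[:,1]<-165)&(q[:,1]>-230)&(q[:,2]>70)&(q[:,2]<78)&(abs(q[:,0]-502)<40); r=q[m]
print("fixedjaw",np.median(r[:,2]),cv2.minAreaRect(r[:,:2].astype(np.float32)),r.min(0),r.max(0))
g=p.astype(int); br=(g[...,0]-g[...,2]>22)
m=br&(P[...,2]>80)&(P[...,2]<105)&(abs(P[...,0]-500)<40)&(P[...,1]<-150); r=P[m]
print("box front low",len(r),r.min(0),r.max(0),np.median(r,0))
for v in range(150,300,10): 
    b=np.nonzero(br[v,230:410])[0]
    if len(b): print(v,b.min()+230,b.max()+230,P[v,320].round())
E
```

```text
[ 500.03 -157.14  137.58]
fixedjaw 74.00903404156452 ((497.1841125488281, -188.14224243164062), (15.781068801879883, 39.79787826538086), 88.74500274658203) [ 477.39675673 -196.34008323   70.06997101] [ 517.1647348  -180.04257586   76.17874082]
box front low 1187 [ 475.97314458 -178.41329154   84.47171101] [ 522.73189495 -175.87117282  104.98509452] [ 499.11310497 -176.89600111   97.76967097]
240 273 366 [ 499. -177.   93.]
250 270 369 [ 499. -177.  107.]
260 266 373 [ 499. -177.  120.]
270 263 376 [ 499. -177.  132.]
280 259 380 [ 499. -177.  142.]
290 255 384 [ 499. -177.  150.]
```

View pics/w3.png

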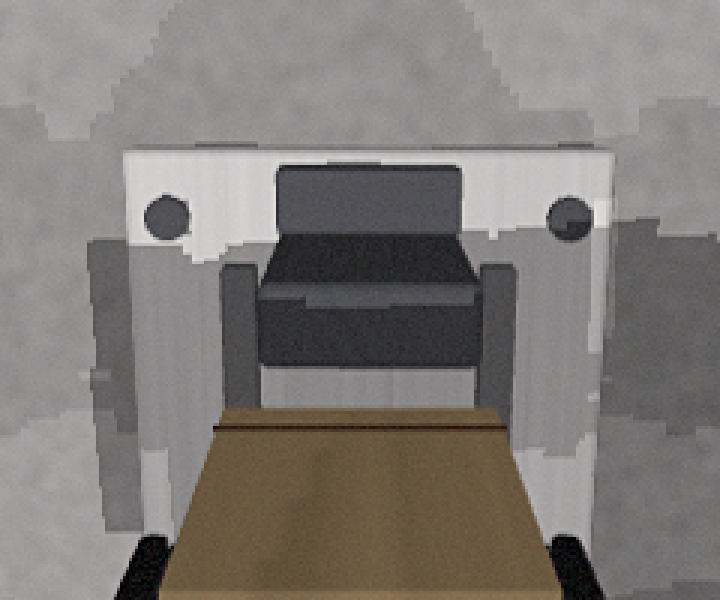

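The crop shows the box's lower front edge in line with the pocket, slightly off from the fixed jaw (jaw centre column about 369 of the crop, box about 362). Measured correction: about -1.4 mm in x and -0.8 mm in y.

Request:
move_arm(increments=[[0.8,1.4,0,0,0,0,0.7],[0.8,1.4,20,0,0,0,0.7],[0.8,1.4,40,0,0,0,0.7],[0.8,1.4,56,0,0,0,0.7],[0.8,1.4,63,0,0,0,0.7],[0.8,1.4,68,0,0,0,0.7],[0.8,1.4,72,0,0,0,0.7],[0.8,1.4,74,0,0,0,0.7]])

```text
clock: 9.55
position: [498.1, -157.9, 62.7]
tool_rot: [-0.699, 0.716, -0.0, 0.0]
wrist_force: [0.5, 0.1, -0.8]
gripper_width: 45.7
```

```bash
python3 - <<'E'
from m import *
p,d,c=shot("wrist","pics/w4.png"); P=pts(d,c); o=sensors.get_obs(); print(o["position"].round(1),o["wrist_force"].round(1),o["ft_torque"].round(2),R.from_quat(o["tool_rot"]).as_matrix()[2].round(4))
E
```

```text
[ 498.  -157.9   62.5] [ 0.4  1.  -0.9] [ 0.06 -0.04  0.03] [-0.e+00 -2.e-04 -1.e+00]
```

View pics/w4.png

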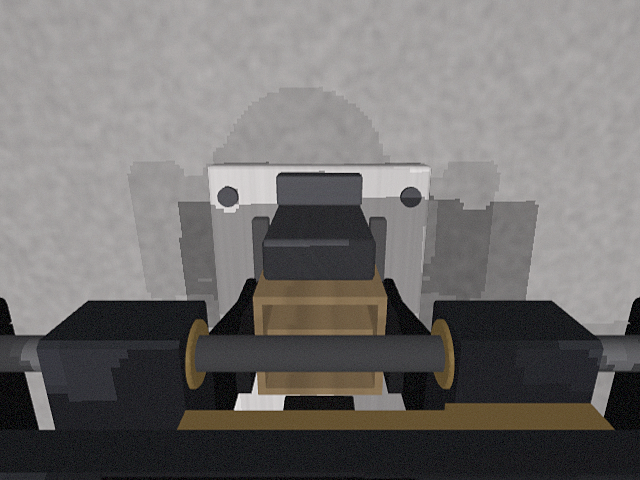

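The box is inside the pocket, in line with the fixed jaw (column 319), and there is no contact force. I'll release it now.

Request:
move_arm(increments=[[0,0,0.5,0,0,0,0.7],[0,0,0.5,0,0,0,0.3],[0,0,0.5,0,0,0,0.1],[0,0,0.5,0,0,0,0.1],[0,0,0.5,0,0,0,0.1],[0,0,0.5,0,0,0,0.1],[0,0,-8,0,0,0,0.1],[0,0,-40,0,0,0,0.1]])

```text
clock: 10.6
position: [496.7, -157.9, 101.9]
tool_rot: [-0.698, 0.716, 0.002, -0.002]
wrist_force: [1.7, -0.0, -0.2]
gripper_width: 78.0
```

Request:
move_arm(increments=[[0,0,-30,0,0,0,0.5],[0,0,-65,0,0,0,0.8],[0,0,-100,0,0,0,1],[0,0,-117,0,0,0,1],[0,0,-117,0,0,0,1],[0,0,-117,0,0,0,1],[0,0,-117,0,0,0,1],[0,0,-117,0,0,0,1]])

```text
clock: 11.6
position: [497.6, -157.9, 218.7]
tool_rot: [-0.699, 0.716, 0.001, -0.001]
wrist_force: [-0.2, 0.6, 0.0]
gripper_width: 6.5
```

```bash
python3 - <<'E'
from m import *
p,d,c=shot("wrist"); P=pts(d,c); o=sensors.get_obs(); print(o["clock"],o["position"].round(1),o["wrist_force"].round(1),o["gripper_width"])
Q=P.reshape(-1,3); q=Q[~np.isnan(Q).any(1)]
def s(t,lo,hi):
    m=((q>lo)&(q<hi)).all(1); r=q[m]
    print(t,len(r)); 
    if len(r)>5: print(np.median(r[:,2]).round(2),cv2.minAreaRect(r[:,:2].astype(np.float32)))
s("box rim",[465,-179,76],[535,-130,84]); s("jaw",[470,-200,71],[530,-170,76.5])
cv2.imwrite("pics/w5.png",p[:,:,::-1])
P2,d2,c2=shot("top")[0:3]; T=pts(d2,c2).reshape(-1,3); q=T[~np.isnan(T).any(1)]
s("lever+grip",[470,-60,135],[530,60,200])
E
```

```text
11.65 [ 497.7 -157.9  218.9] [ 0.2  0.6 -0.7] 3.834788185562613
box rim 1066
80.07 ((497.6239318847656, -157.414306640625), (40.51526641845703, 46.070613861083984), 88.6749267578125)
jaw 1293
74.01 ((495.46868896484375, -185.80357360839844), (23.832014083862305, 44.902191162109375), 79.8758316040039)
lever+grip 0
```

The box is seated: rim at z=80.1, centred and aligned. Next is the trigger pre-contact pose, fingers closed and the tool tilted so that the tips push.

Request:
move_arm(increments=[[-15,0,0,0,-0.06,0,1],[-35,0,5,0,-0.12,0,1],[-55,0,12,0,-0.18,0,1],[-75,0,22,0,-0.24,0,1],[-92,0,32,0,-0.3,0,1],[-103,0,40,0,-0.35,0,1],[-103,0,40,0,-0.35,0,1],[-103,0,40,0,-0.35,0,1]])

```text
clock: 12.7
position: [500.6, -55.3, 179.8]
tool_rot: [-0.688, 0.705, 0.121, 0.124]
wrist_force: [0.1, -0.1, -0.2]
gripper_width: 0.4
```

```bash
cat > look.py <<'E'
from m import *
import sys
o=sensors.get_obs(); print(o["clock"],o["position"].round(1),"F",o["wrist_force"].round(2),o["joint_positions"].round(2))
p,d,c=shot("wrist",f"pics/{sys.argv[1]}.png"); P=pts(d,c); np.savez(sys.argv[1]+".npz",P=P,p=p)
# plate top (z~75): y extent near clamp axis
m=(abs(P[...,0]-499)<10)&(P[...,2]>68)&(P[...,2]<84)&(P[...,1]>-200)&(P[...,1]<-40)
y=P[m][:,1]; h,e=np.histogram(y,np.arange(-180,-60,1)); 
print("occupied y at z68-84:",[int(a) for a,n in zip(e,h) if n>2])
E
python3 look.py w6
```

```text
12.7 [500.6 -55.3 179.8] F [ 0.15 -0.11 -0.23] [-0.01  0.28 -0.21 -0.39 -1.11  0.17]
occupied y at z68-84: [-142, -141, -140, -139, -138, -97, -96, -95, -94, -93, -92, -91, -90, -87, -86, -84, -83, -82, -81, -79, -78, -77, -76, -75, -74, -73, -72, -71, -70, -69]
```

View pics/w6.png

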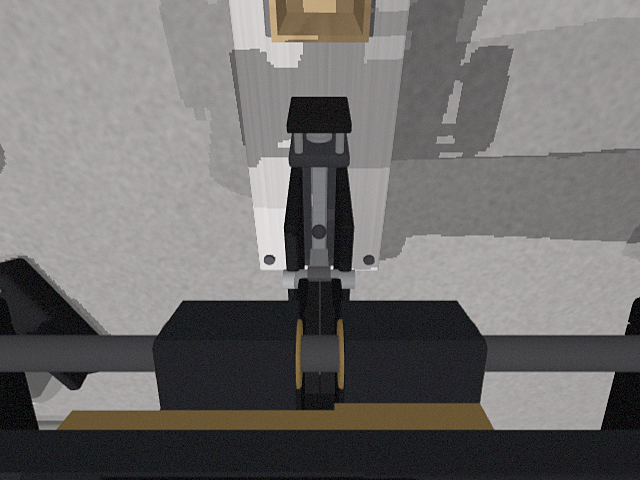

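The view shows the box edge at row 40 and the plate front at row 97. The gap from depth is about 41 mm. The first stroke cannot reach the box, so I'll do it in full.

Request:
move_arm(increments=[[-6,0,2.2,0,0,0,1],[-12,0,4.4,0,0,0,1],[-18,0,6.6,0,0,0,1],[-24,0,8.8,0,0,0,1],[-30,0,11,0,0,0,1],[-36,0,13.2,0,0,0,1],[-36,0,13.2,0,0,0,1],[-36,0,13.2,0,0,0,1]])

```text
clock: 13.75
position: [501.7, -16.8, 179.9]
tool_rot: [-0.688, 0.705, 0.121, 0.125]
wrist_force: [0.5, -3.7, 2.8]
gripper_width: 0.5
```

```bash
python3 look.py w7
```

```text
13.75 [501.7 -16.8 179.9] F [ 0.5  -3.65  2.75] [ 0.06  0.27 -0.23 -0.4  -1.08  0.1 ]
occupied y at z68-84: [-107, -106, -105, -104, -103, -102, -101, -99, -98, -97, -96, -95, -94, -93, -92, -91, -90, -89, -88, -87, -86, -85, -84, -83, -82, -81, -80, -79, -78]
```

The jaw moved about 10 mm. Second stroke: release, then full squeeze; the gap of about 31 mm keeps it safe.

Request:
move_arm(increments=[[12,0,-4.4,0,0,0,1],[24,0,-8.8,0,0,0,1],[32,0,-11.7,0,0,0,1],[32,0,-11.7,0,0,0,1],[22,0,-8,0,0,0,1],[12,0,-4.4,0,0,0,1],[3,0,-1,0,0,0,1],[-1.5,0,0.5,0,0,0,1]])

```text
clock: 14.8
position: [501.6, -14.8, 180.1]
tool_rot: [-0.689, 0.704, 0.121, 0.124]
wrist_force: [-0.1, -5.8, -0.1]
gripper_width: 0.2
```

```bash
python3 look.py w8
```

```text
14.8 [501.6 -14.8 180.1] F [-0.07 -5.78 -0.1 ] [ 0.07  0.27 -0.23 -0.4  -1.07  0.1 ]
occupied y at z68-84: [-114, -113, -112, -111, -110, -109, -108, -107, -106, -105, -104, -103, -102, -101, -100, -99, -98, -97, -96]
```

Request:
move_arm(increments=[[12,0,-4.4,0,0,0,1],[24,0,-8.8,0,0,0,1],[33.5,0,-12.2,0,0,0,1],[33.5,0,-12.2,0,0,0,1],[33.5,0,-12.2,0,0,0,1],[33.5,0,-12.2,0,0,0,1],[33.5,0,-12.2,0,0,0,1],[33.5,0,-12.2,0,0,0,1]])

```text
clock: 15.85
position: [500.5, -50.4, 179.6]
tool_rot: [-0.688, 0.704, 0.122, 0.125]
wrist_force: [-0.4, 0.2, 0.3]
gripper_width: 0.5
```

```bash
python3 look.py w9
```

```text
15.85 [500.5 -50.4 179.6] F [-0.42  0.2   0.3 ] [-0.    0.28 -0.21 -0.39 -1.1   0.16]
occupied y at z68-84: [-141, -140, -139, -138, -124, -123, -122, -121, -120, -119, -118, -116, -115, -114, -113, -112, -111, -105, -104, -103, -102, -101, -100, -99, -98, -97, -96]
```

The gap is now about 13.5 mm. Stroke 3 can compress the spring at most about 4.5 mm, so a full stroke is safe.

Request:
move_arm(increments=[[-7,0,2.5,0,0,0,1],[-14,0,5,0,0,0,1],[-20,0,7.3,0,0,0,1],[-26,0,9.5,0,0,0,1],[-31,0,11.3,0,0,0,1],[-33.5,0,12.2,0,0,0,1],[-33.5,0,12.2,0,0,0,1],[-33.5,0,12.2,0,0,0,1]])

```text
clock: 16.9
position: [501.7, -15.1, 179.8]
tool_rot: [-0.688, 0.705, 0.121, 0.125]
wrist_force: [0.6, -4.5, 2.7]
gripper_width: 0.2
```

Request:
move_arm(increments=[[12,0,-4.4,0,0,0,1],[24,0,-8.8,0,0,0,1],[33.5,0,-12.2,0,0,0,1],[33.5,0,-12.2,0,0,0,1],[33.5,0,-12.2,0,0,0,1],[33.5,0,-12.2,0,0,0,1],[33.5,0,-12.2,0,0,0,1],[33.5,0,-12.2,0,0,0,1]])

```text
clock: 17.9
position: [500.5, -50.4, 179.5]
tool_rot: [-0.688, 0.704, 0.122, 0.125]
wrist_force: [0.6, -0.5, -0.5]
gripper_width: 0.4
```

```bash
python3 look.py w10
```

```text
17.9 [500.5 -50.4 179.5] F [ 0.57 -0.48 -0.48] [-0.    0.28 -0.21 -0.39 -1.1   0.16]
occupied y at z68-84: [-142, -141, -140, -139, -138, -137, -136, -135, -134, -133, -131, -130, -128, -127, -126, -125, -124, -123, -122, -121, -120, -119, -118, -117, -116, -115, -114, -113, -112]
```

View pics/w10.png

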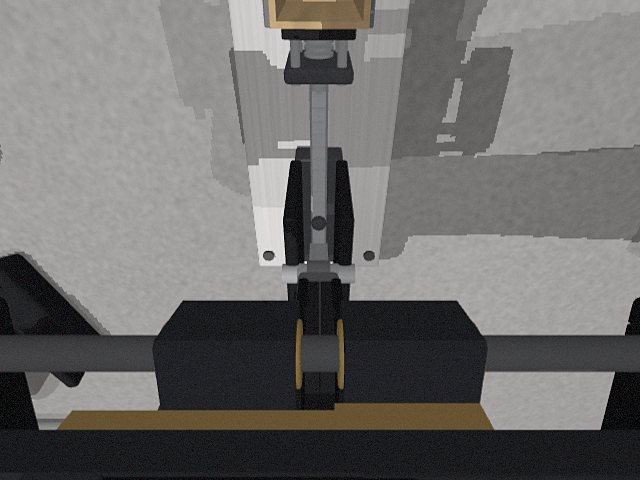

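The plate is at the box or just short of it (plate rows 30–40, box edge row 27). I'll compare the plate-to-head gap with the earlier frames to get the compression.

```bash
cat > gap.py <<'E'
import numpy as np,sys
for n in sys.argv[1:]:
    z=np.load(n+".npz"); P=z["P"]; g=z["p"].astype(int)
    out=[]
    for x0 in(487,490,509,512):   # off-axis columns over plate and head
        m=(abs(P[...,0]-x0)<1.5)&(P[...,2]>60)&(P[...,2]<79)&(P[...,1]>-138.5)&(P[...,1]<-60)&(g.max(2)<75)
        q=P[m]; q=q[np.argsort(q[:,1])]; y=q[:,1]
        br=np.nonzero(np.diff(y)>3)[0]; s=np.split(y,br+1)
        out.append([(round(a.min(),1),round(a.max(),1)) for a in s if len(a)>4][:3])
    print(n,*out,sep="\n  ")
E
python3 gap.py w6 w9 w10
```

```text
w6
  [(np.float64(-96.1), np.float64(-89.6)), (np.float64(-75.9), np.float64(-68.1))]
  [(np.float64(-96.1), np.float64(-90.0)), (np.float64(-75.9), np.float64(-67.7))]
  [(np.float64(-96.5), np.float64(-90.3)), (np.float64(-76.7), np.float64(-68.2))]
  [(np.float64(-96.6), np.float64(-91.1)), (np.float64(-76.5), np.float64(-68.6))]
w9
  [(np.float64(-123.4), np.float64(-117.2)), (np.float64(-103.5), np.float64(-96.4))]
  [(np.float64(-123.4), np.float64(-117.4)), (np.float64(-103.6), np.float64(-96.6))]
  [(np.float64(-124.0), np.float64(-118.5)), (np.float64(-104.0), np.float64(-97.0))]
  [(np.float64(-124.1), np.float64(-118.3)), (np.float64(-103.9), np.float64(-96.7))]
w10
  [(np.float64(-137.5), np.float64(-132.8)), (np.float64(-118.6), np.float64(-111.4))]
  [(np.float64(-137.4), np.float64(-132.8)), (np.float64(-118.8), np.float64(-111.7))]
  [(np.float64(-137.9), np.float64(-133.1)), (np.float64(-119.4), np.float64(-112.3))]
  [(np.float64(-138.0), np.float64(-133.4)), (np.float64(-119.3), np.float64(-112.1))]
```

Head moved 15.2 mm in stroke 3 and the plate spring is compressed only 0–1 mm, so the plate is just touching. For the final stroke I'll push in small steps, watching the force and the head's rear edge.

Request:
move_arm(increments=[[-4,0,1.5,0,0,0,1],[-8,0,2.9,0,0,0,1],[-11,0,4,0,0,0,1],[-14,0,5.1,0,0,0,1],[-14,0,5.1,0,0,0,1],[-14,0,5.1,0,0,0,1],[-14,0,5.1,0,0,0,1],[-14,0,5.1,0,0,0,1]])

```text
clock: 18.95
position: [501.2, -37.1, 180.4]
tool_rot: [-0.688, 0.705, 0.12, 0.124]
wrist_force: [-0.4, -7.1, 4.0]
gripper_width: 0.2
```

```bash
python3 look.py w11; python3 gap.py w11
```

```text
18.95 [501.2 -37.1 180.4] F [-0.38 -7.06  4.03] [ 0.03  0.27 -0.22 -0.39 -1.09  0.14]
occupied y at z68-84: [-137, -136, -135, -134, -133, -132, -131, -129, -128, -127, -126, -125, -124, -123, -122, -121, -120, -119, -118, -117, -116, -115, -113, -112]
w11
  [(np.float64(-136.3), np.float64(-133.9)), (np.float64(-122.3), np.float64(-114.6))]
  [(np.float64(-136.2), np.float64(-134.0)), (np.float64(-122.4), np.float64(-114.9))]
  [(np.float64(-136.6), np.float64(-134.5)), (np.float64(-126.4), np.float64(-115.2))]
  [(np.float64(-136.8), np.float64(-134.9)), (np.float64(-123.0), np.float64(-115.3))]
```

Request:
move_arm(increments=[[-1,0,0.4,0,0,0,1],[-2,0,0.7,0,0,0,1],[-3,0,1.1,0,0,0,1],[-4,0,1.5,0,0,0,1],[-4.5,0,1.6,0,0,0,1],[-4.5,0,1.6,0,0,0,1],[-4.5,0,1.6,0,0,0,1],[-4.5,0,1.6,0,0,0,1]])

```text
clock: 20.0
position: [501.3, -33.2, 181.0]
tool_rot: [-0.689, 0.704, 0.12, 0.124]
wrist_force: [-3.1, -8.7, 5.6]
gripper_width: 0.5
```

```bash
python3 look.py w12; python3 gap.py w12
```

```text
20.0 [501.3 -33.2 181. ] F [-3.06 -8.67  5.63] [ 0.03  0.27 -0.22 -0.39 -1.09  0.13]
occupied y at z68-84: [-132, -131, -130, -129, -128, -127, -126, -125, -124, -123, -122, -121, -120, -119, -118, -117, -116, -115, -114, -113, -112]
w12
  [(np.float64(-124.2), np.float64(-116.6))]
  [(np.float64(-124.3), np.float64(-116.8))]
  [(np.float64(-124.7), np.float64(-123.9)), (np.float64(-118.2), np.float64(-117.2))]
  [(np.float64(-124.6), np.float64(-124.1)), (np.float64(-118.1), np.float64(-117.3))]
```

Request:
move_arm(increments=[[-1,0,0.4,0,0,0,1],[-2,0,0.7,0,0,0,1],[-3,0,1.1,0,0,0,1],[-4,0,1.5,0,0,0,1],[-5,0,1.8,0,0,0,1],[-5,0,1.8,0,0,0,1],[-5,0,1.8,0,0,0,1],[-5,0,1.8,0,0,0,1]])

```text
clock: 21.05
position: [501.5, -28.4, 181.4]
tool_rot: [-0.689, 0.704, 0.119, 0.124]
wrist_force: [-2.7, -10.0, 7.0]
gripper_width: 0.6
```

```bash
python3 look.py w13; python3 gap.py w13
```

```text
21.05 [501.5 -28.4 181.4] F [-2.69 -9.97  7.03] [ 0.04  0.27 -0.22 -0.39 -1.08  0.12]
occupied y at z68-84: [-128, -127, -126, -125, -124, -123, -122, -121, -120, -119, -118, -117, -116, -115, -113, -112]
w13
  [(np.float64(-126.5), np.float64(-119.0))]
  [(np.float64(-126.7), np.float64(-118.8))]
  [(np.float64(-127.3), np.float64(-126.7)), (np.float64(-120.6), np.float64(-119.3))]
  [(np.float64(-127.1), np.float64(-126.6)), (np.float64(-120.9), np.float64(-119.7))]
```

The spring is about 6.5 mm in and the force is about 12 N, as expected. I'll hold, recheck and confirm the box is still seated using the fixed cameras.

Request:
move_arm(increments=[[0,0,0,0,0,0,1],[0,0,0,0,0,0,1],[0,0,0,0,0,0,1],[0,0,0,0,0,0,1],[0,0,0,0,0,0,1],[0,0,0,0,0,0,1],[0,0,0,0,0,0,1],[0,0,0,0,0,0,1]])

```text
clock: 22.1
position: [501.5, -28.4, 181.4]
tool_rot: [-0.689, 0.704, 0.119, 0.124]
wrist_force: [-2.5, -10.3, 8.0]
gripper_width: 0.4
```

```bash
python3 look.py w14; python3 gap.py w14; python3 - <<'E'
from m import *
for n in("scene","top"):
    p,d,c=shot(n,f"pics/end_{n}.png"); P=pts(d,c); g=p.astype(int)
    m=(g[...,0]-g[...,2]>20)&(abs(P[...,0]-500)<45)&(abs(P[...,1]+158)<45)&(P[...,2]>70)&(P[...,2]<95); r=P[m]
    print(n,len(r)); 
    if len(r)>8: print(np.median(r[:,2]),cv2.minAreaRect(r[:,:2].astype(np.float32)))
E
python3 -c "
import cv2;a=cv2.imread('pics/end_scene.png')[170:300,250:390];cv2.imwrite('pics/e.png',cv2.resize(a,None,fx=4,fy=4,interpolation=2))"
```

```text
22.1 [501.5 -28.4 181.4] F [ -2.54 -10.31   7.96] [ 0.04  0.27 -0.22 -0.39 -1.08  0.12]
occupied y at z68-84: [-128, -127, -126, -125, -124, -123, -122, -121, -120, -119, -118, -117, -116, -115, -114, -113, -112]
w14
  [(np.float64(-126.5), np.float64(-118.9))]
  [(np.float64(-126.8), np.float64(-118.7))]
  [(np.float64(-127.2), np.float64(-126.5)), (np.float64(-120.9), np.float64(-119.4))]
  [(np.float64(-127.1), np.float64(-126.6)), (np.float64(-120.9), np.float64(-119.7))]
scene 179
76.02743129699866 ((499.1514892578125, -164.59774780273438), (53.377193450927734, 51.34330749511719), 87.24215698242188)
top 1
```

View pics/e.png

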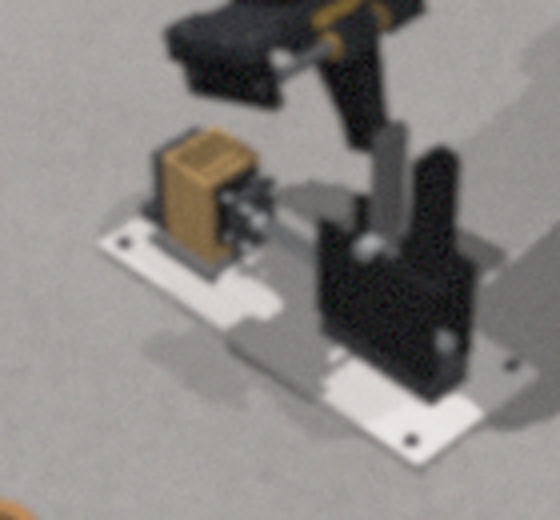

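The picture shows the box (210,195) upright in the pocket between the fixed jaw and the plate. The fingers hold the trigger (385,150). Everything is still, so I'm handing in.

```bash
python3 -c "
from cell import job,sensors
print(job.sign_off()); o=sensors.get_obs(); print(o['clock'],o['wrist_force'])"
```

```text
the job is handed in; nothing more can be done
None
the job is handed in; nothing more can be done
```

I stood the pen box in the clamp's pocket, let go of it, pumped the trigger three full strokes and stopped part way through a fourth. I handed in at about 22 s while holding the trigger squeezed. The hand-in gives no verdict.

Last checks:
- **Box seated:** right after release its rim stood at z = 80.1 mm, centred in the pocket and square to the clamp. The final scene picture shows it upright between the fixed jaw and the plate.
- **Plate spring:** about 6.5 mm in, worked out from how far the jaw's head moved and the plate-to-head gap. The plate itself was out of the wrist camera's view for the last two steps, and the box may have slid about a millimetre against the fixed jaw, so it could be nearer 5.5 mm. Both are inside the 4–10.5 mm allowed.
- **Force and stillness:** the push on the trigger was about 12–13 N, as expected for that compression. The jaw did not move measurably over the final one-second hold.
- **Weak checks:** the final top view was blocked by the arm. The final scene depth of the box was too coarse to confirm its position (about 51 x 53 mm seen, centred some 6 mm off in y), so I relied on the wrist measurements. I did not re-measure the other things on the counter; nothing came near them on the way.

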